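Close a preserving jar with the click key

ROBOT

A 6-joint arm with a two-finger parallel gripper is mounted at the origin on a cart in front of the work surface, level with it; the furniture and walls round the work are solid. World frame = base frame: x ahead of the robot, y to its left, z up, the work surface at z = 0. Lengths are in m, angles in rad, forces in N, time in s.
With the tool pointing down it reaches from about 0.325 to 0.925 m from the base axis. Payload 3.1 kg.
Tool frame: the origin (TCP) lies at the very end of the fingers, on their centre line; the grasp point (between the pads) lies 19 mm behind it (env.hold_point_z is the distance from the TCP to the grasp point, in m); z points along the fingers, y is the line along which they close (so a half turn about z gives the same grasp; the last joint's range is limited). The gripper opens to 85 mm and grips with 20 to 120 N. Pads are 22 mm wide; open, the fingers measure 114 mm over their backs; the gripper's body (76 mm by 85 mm) begins 54 mm behind the grasp point. The pads swing forward as they close: fully open they stand 13 mm farther back than shut.
Start: joints at [1.184, 0.217, 1.613, -0, 1.311, -0.112], TCP at [0.17, 0.602, 0.231] pointing down, gripper open.
Joint ranges: [-2.75, 2.75], [-0.78, 2.1], [0.31, 2.55], [-1.13, 4.27], [0.13, 2.63], [-2.58, 2.58]. Speed limits (rad/s): [2.79, 2.79, 3.14, 3.14, 3.14, 3.14].

INTERFACE

Orientations are given as a unit quaternion [w, x, y, z].
In Python, from station import env gives the robot as it stands.
- The arm moves only by the shell command python3 drive.py [FORCE], which reads ROWS from standard input. ROWS is a JSON list of rows, 1 to 5 of them, each an object with the fields turn_vec (a list: a rotation vector rx, ry, rz in rad), xyz (a list: dx, dy, dz in m), aperture (the opening from 0.0 (shut) to 1.0 (fully open)); a field left out counts as zero (the opening has to be given); each row is the pose to reach, as a shift and turn from the pose commanded when the command began, along the tool's axes at that moment; what a row does not reach only later rows make up. A row lasts 1/12 s, in which the tool goes at most 0.0417 m and 0.125 rad, less where a joint would pass 70% of its speed; a pose out of reach is approached as far as the arm can. The fingers move at their own pace and stop on an object; FORCE is the grip in N (left out, the last holds). Time passes only in rows, so rows that do not move let the fingers close. It prints the time, the measured TCP pose, the force, the opening and the grip force at its end. Input that does not fit is refused with a message, and nothing moves.
- env.observe(): the state, without advancing time (a new reading comes with each control period).
- env.get_image(name): name is "side" or "top"; returns the picture (420x560x3 uint8, red, green, blue); there is no depth.
- env.camera_params(name): a dict with "fx", "fy", "cx", "cy" (pixels), "eye" and "attitude" of the camera in the world. Camera axes: x right, y up, looking along -z (the intrinsics and any distortion apply to the point x, -y, -z); pixel columns grow to the right and rows downward; lengths in m; the calibration is good to about 2 mm. A picture is of the moment at which its call begins. camera_params takes no time and is no camera call.
- env.close_job(): hands the job in; it is judged then, once.
The state is a dict: "clock": time; "joint_positions": joint angles; "qvel": joint speeds; "joint_torque": joint torques, N m; "position": TCP position; "orientation": TCP orientation; "wrist_force": force on the tool from outside, world axes, zero at the start; "torque": the same for the moment, N m; "opening": opening from 0.0 (shut) to 1.0 (fully open); "gripper_force": force on a finger pad.
Only numpy, scipy, OpenCV 4.12 (cv2) and the standard library are available. Lean on these libraries where they do the work, as an engineer would, in place of code of your own. Each camera call takes 0.05 s, during which the arm holds its last target. There are 200 camera calls.

TASK

The lid of the jar in the clamp is only loosely screwed on. Take the jar key from the chopping board, set it fully down over the lid without leaning on it, and turn it clockwise until it clicks once, then stop at once: a second click overtightens the seal. Leave the lid tight, lift the key off and stand it upright on the chopping board again, without disturbing the other things.

Things in the scene. Friction and masses are not known exactly. Their poses are not given: they have to be found in the camera images.
- jar_clamp: grey jar clamp, fixed to the table: base plate 190 x 112 x 12 mm, two vee jaws up to 56 mm high, clamp screw with a small steel cross bar at its +x end. A glass jar (75 mm across) stands clamped in it and cannot turn. Origin: table level, on the jar's axis; z up
- lid_top (a point): centre of the top of the jar's black screw lid, 131 mm above the table; turns with the lid; z up. Lid: round cap, 70 mm across, 19 mm high, with 8 square grip lugs at every 45 degrees (one on the point's +x), 9 mm wide, 81 mm across tips. The key's teeth drop between lugs: key x must stand 22.5 degrees (plus any multiple of 45) from lid x, within 7 degrees, axes within 2 mm
- lid (a joint): angle of the lid on the jar, rad; grows as it is screwed down (clockwise from above). Starts loose at -0.10 to 0.05 and turns against about 0.13 N m of friction; where it comes tight differs from jar to jar (somewhere from 0.22 to 0.80) and cannot be seen, only felt. In the key it has about 0.29 rad of play
- key: cup of the jar key, a loose tool of about 0.3 kg standing on its open mouth: grey ring 94 mm outside, 86 mm inside, 18 mm deep to the roof; 4 inward teeth on its x and y axes, 10 mm wide, 74 mm across tips, as deep as the ring. Steel clutch collar 72 mm across above it, top at 42 mm; black T-bar on that. Seated, its origin is 18 mm below the lid's top. Origin: centre of the mouth; z up
- key_grip (a point): grasp point on the key's T-bar, on the key's axis, 67 mm above its mouth. x runs along the bar (88 mm long, 16 mm thick, 28 mm high: from 50 to 78 mm above the mouth): close the fingers along y; z up. Fingertips up to 20 mm below this point clear the collar
- key_bar (a joint): angle of the T-bar against the cup, rad, grows clockwise from above; 0 at the start. A sprung detent holds it: the bar carries the cup almost rigidly up to about 0.45 N m, then yields, its resistance fading over 10 degrees till it snaps into the next notch, 0.35 rad on: the click. The torque is then almost nil for about 10 degrees, and returns for a second click. It stays in its notch when let go
- board: red chopping board flat on the table, 250 x 360 x 10 mm, fixed; left of the work, from y = 0.04 m, stands a fixed purple crate 200 mm high. Origin: centre of its underside; y along its long side; z up. The key stands on it at the start
- garlic: bulb of garlic, 58 mm, on the board; leave alone. Origin at its underside
- spice_jar: spice jar with red cap, 41 x 105 mm, standing on the table; leave alone. Origin at its underside
- tin: low tin, 75 mm across, 58 mm high; leave alone. Origin at its underside
- pepper: pepper shaker, 44 x 90 mm; leave alone. Origin at its underside

How it is judged:
By the outcome, as a careful person would: the job done as asked, in the order asked, and still so for the second after the job is handed in, with the robot touching nothing.
It also fails if it takes over 72 s, if anything falls off the work surface, if the arm or the gripper's body presses on something with over 40 N, if the wrist force passes 120 N, or if a joint passes its speed limit or range.

## Working session

There is one attempt and no reset: what is moved stays moved. The work goes in short steps, Python scripts to look and compute and a shell command to move; the robot and the scene stay as the last step left them, time stands still between calls to the robot, and variables do not carry over. Pictures are saved under pics/ and viewed, at most 10 in all, crops included, and the job is handed in when it is done.

```bash
ls; mkdir -p pics
python3 - <<'E'
from station import env
import cv2,numpy as np
for n in("top","side"):
    im=env.get_image(n); cv2.imwrite(f"pics/{n}0.png",im[:,:,::-1]); print(n,env.camera_params(n))
print(env.observe(),env.hold_point_z)
E
```

```text
drive.py
pics
station.py
top {'fx': 395.3712127845506, 'fy': 395.3712127845506, 'cx': 279.0036183411014, 'cy': 220.87566747595315, 'eye': array([ 0.43407486, -0.21968577,  0.94677949]), 'attitude': array([-0.70260722, -0.0563712 ,  0.06927662,  0.70595052])}
side {'fx': 485.7668617811426, 'fy': 485.7668617811426, 'cx': 287.9792344802758, 'cy': 207.77127925871451, 'eye': array([ 0.49101091, -1.00136718,  0.48798326]), 'attitude': array([ 0.85054588,  0.51936946, -0.04006787, -0.07226095])}
{'clock': 0.1, 'joint_positions': array([ 1.18377710e+00,  2.17700227e-01,  1.61480057e+00, -6.77235580e-06,
        1.31133326e+00, -1.12202200e-01]), 'qvel': array([ 0.00114954, -0.00117559, -0.00373084, -0.00139867,  0.00107511,
        0.00039687]), 'joint_torque': array([-1.65757974e-03, -3.98083556e+01, -3.04966664e+01, -2.52113623e-04,
        4.27105027e-03,  1.14727845e-05]), 'position': array([0.16930159, 0.60084751, 0.23007148]), 'orientation': array([-2.73673896e-04,  1.36975567e-01,  9.90573792e-01, -1.08678202e-03]), 'wrist_force': array([ 0.3925285 ,  0.26916536, -0.41888894]), 'torque': array([ 0.0385266 , -0.01553093,  0.0239244 ]), 'gripper_force': 0.0, 'opening': 0.99874688217097} 0.0187
```

View pics/top0.png

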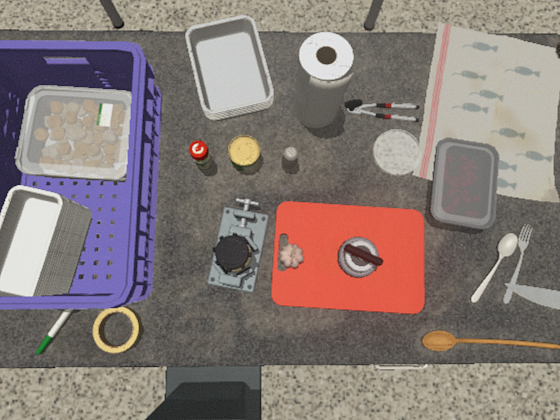

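View pics/side0.png

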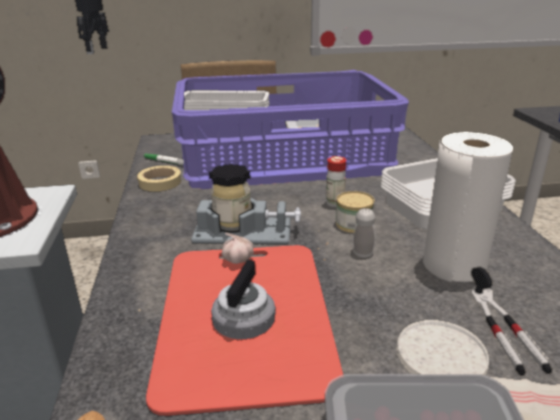

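The top view shows the key at about (360,257) with its bar running from (341,247) to (382,263). The lid is at about (233,253), the garlic at (290,257), and the crate's edge is at column 160. In the side view the lid top is at about (230,174) and the key's bar at about (242,283). I'll enlarge the lid and the key next.

```bash
cat > h.py <<'E'
from station import env
import cv2,numpy as np
from scipy.spatial.transform import Rotation as R
def Rq(q): return R.from_quat(np.roll(q,-1))
def ray(n,u,v):
    p=env.camera_params(n); d=np.array([(u-p['cx'])/p['fx'],-(v-p['cy'])/p['fy'],-1.])
    return p['eye'],Rq(p['attitude']).apply(d)
def onz(n,u,v,z):
    e,d=ray(n,u,v); return e+d*(z-e[2])/d[2]
def tri(a,b):
    (e1,d1),(e2,d2)=ray("top",*a),ray("side",*b)
    s=np.linalg.lstsq(np.c_[d1,-d2],e2-e1,rcond=None)[0]
    p,q=e1+s[0]*d1,e2+s[1]*d2; return (p+q)/2,np.linalg.norm(p-q)
def proj(n,P):
    p=env.camera_params(n); c=Rq(p['attitude']).inv().apply(np.asarray(P)-p['eye'])
    return np.array([p['cx']-p['fx']*c[...,0]/c[...,2], p['cy']+p['fy']*c[...,1]/c[...,2]]).T
E
python3 - <<'E'
from h import *
t=cv2.imread("pics/top0.png");s=cv2.imread("pics/side0.png")
def c(im,x,y,w,h): return cv2.resize(im[y:y+h,x:x+w],(400,300),interpolation=cv2.INTER_CUBIC)
o=np.vstack([np.hstack([c(t,203,230,60,45),c(t,330,234,60,45)]),np.hstack([c(s,200,160,60,45),c(s,203,258,80,60)])])
cv2.imwrite("pics/c0.png",o)
print(onz("top",360,257,.02),onz("top",233,253,.131))
def blobs(n,im,box,thr):
    x,y,w,h=box; g=im[y:y+h,x:x+w].max(2)<thr
    k,l,st,ce=cv2.connectedComponentsWithStats(g.astype(np.uint8)); i=1+np.argmax(st[1:,4])
    pts=np.argwhere(l==i)[:,::-1]+[x,y]; r=cv2.minAreaRect(pts.astype(np.float32))
    print(n,st[i],pts.mean(0),r); return r
blobs("top key",t,(335,235,55,45),60);blobs("side key",s,(220,255,45,55),60)
blobs("top lid",t,(208,228,50,55),60);blobs("side lid",s,(200,160,60,30),60)
E
```

```text
[ 0.51378847 -0.42719759  0.02      ] [ 0.51374376 -0.13978911  0.131     ]
top key [45 29  1  1  1] [380. 264.] ((380.0, 264.0), (0.0, 0.0), 0.0)
side key [  8   6  27  46 603] [240.59701493 284.33167496] ((241.37684631347656, 283.77447509765625), (15.470465660095215, 49.13507080078125), 29.357751846313477)
top lid [  5   6  38  41 643] [229.88180404 253.28771384] ((232.2864990234375, 254.74154663085938), (40.09994888305664, 35.90256881713867), 77.00537872314453)
side lid [  9   5  41  21 658] [229.22948328 174.87386018] ((229.0, 175.0), (20.0, 40.0), 90.0)
```

View pics/c0.png

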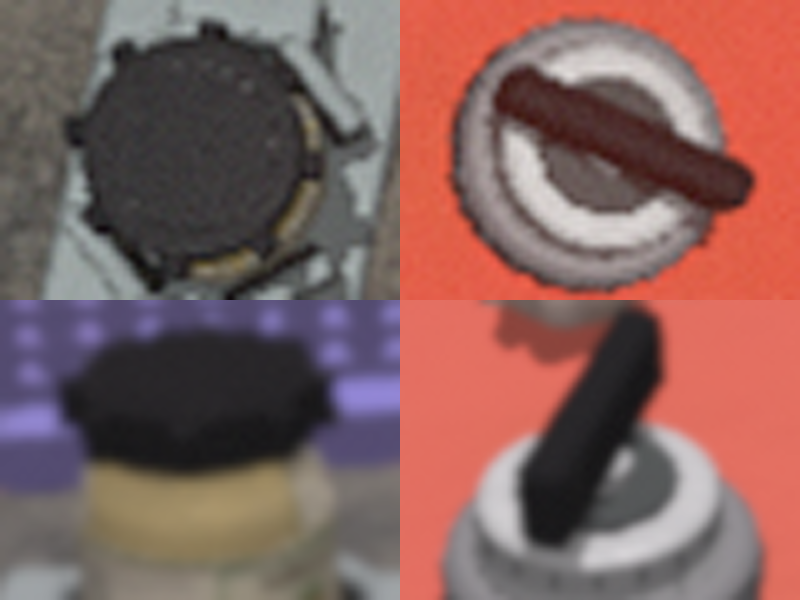

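In the top crop, the lid disc is centred at about pixel (232.4,252.4), and its lugs are visible at top, left and lower left. The key's bar runs diagonally over the white collar. The side crops show both things clearly. I'll measure them with masks.

```bash
cat > m.py <<'E'
from h import *
def big(m,x0,y0):
    k,l,st,ce=cv2.connectedComponentsWithStats(m.astype(np.uint8)); i=1+np.argmax(st[1:,4])
    return np.argwhere(l==i)[:,::-1]+[x0,y0]
def crop(im,x,y,w,h): return im[y:y+h,x:x+w].astype(int)
t=cv2.imread("pics/top0.png");s=cv2.imread("pics/side0.png")
E
python3 - <<'E'
from m import *
# key bar
a=crop(t,335,235,55,45); pb=big(a[...,1]<62,335,235); r=cv2.minAreaRect(pb.astype(np.float32)); print("bar top",len(pb),pb.mean(0),r)
vx,vy,_,_=cv2.fitLine(pb.astype(np.float32),cv2.DIST_L2,0,.01,.01).ravel()
c=pb.mean(0); 
for z in(.06,.088):
    p,q=onz("top",*(c-20*np.array([vx,vy])),z),onz("top",*(c+20*np.array([vx,vy])),z); print(z,(p+q)/2,np.degrees(np.arctan2(*(q-p)[1::-1])))
b=crop(s,220,255,45,55); ps=big(b.max(2)<60,220,255); print("bar side",ps.mean(0),tri(pb.mean(0),ps.mean(0)))
# collar: white ring
def ell(im,box,n,thr):
    a=crop(im,*box); m=(a.min(2)>thr)&(a.max(2)-a.min(2)<40); p=big(m,*box[:2]); 
    h=cv2.convexHull(p.astype(np.int32)); e=cv2.fitEllipse(h); print("collar",n,len(p),e); return np.array(e[0])
for thr in(150,170):
    e1=ell(t,(335,235,55,45),"top",thr); e2=ell(s,(208,275,70,40),"side",thr); print(onz("top",*e1,.052),onz("side",*e2,.052),tri(e1,e2))
# body silhouette
for n,im,box in(("top",t,(335,233,55,48)),("side",s,(203,262,80,75))):
    a=crop(im,*box); m=~((a[...,2]-a[...,1])>60); p=big(m,*box[:2]); print("sil",n,p.min(0),p.max(0))
# lid
a=crop(t,200,225,65,60)
for thr in(50,62,75):
    p=big(a.max(2)<thr,200,225); h=cv2.distanceTransform
    m=np.zeros((420,560),np.uint8); m[p[:,1],p[:,0]]=255; m=cv2.morphologyEx(m,cv2.MORPH_OPEN,cv2.getStructuringElement(2,(17,17)))
    m=cv2.resize(m,None,fx=1,fy=1); c=cv2.findContours(m,0,0)[0]; c=max(c,key=len); print("lid",thr,cv2.minEnclosingCircle(c),cv2.fitEllipse(c),onz("top",*cv2.fitEllipse(c)[0],.131))
b=crop(s,200,160,60,32); p=big(b.max(2)<60,200,160); print("lid side",p.min(0),p.max(0), proj("side",[[.5137,-.1398,.131]]))
E
```

```text
bar top 340 [362.9        254.74411765] ((362.9489440917969, 255.10951232910156), (40.35535430908203, 9.907602310180664), 25.016895294189453)
0.06 [ 0.51544951 -0.42490226  0.06      ] -114.65496968512147
0.088 [ 0.51288011 -0.41842257  0.088     ] -114.65496968512147
bar side [240.59701493 284.33167496] (array([ 0.51483194, -0.4230467 ,  0.06851033]), np.float64(0.00042984546748786124))
collar top 154 ((357.8144226074219, 261.5108947753906), (16.2385196685791, 26.499343872070312), 117.46920776367188)
collar side 285 ((251.14157104492188, 297.6283264160156), (23.068138122558594, 32.66437911987305), 54.59390640258789)
[ 0.50084368 -0.41462434  0.052     ] [ 0.52847158 -0.43510148  0.052     ] (array([ 0.51578479, -0.41803195,  0.03788407]), np.float64(0.02769932404620686))
collar top 136 ((357.5783996582031, 260.94793701171875), (16.36357879638672, 25.92154312133789), 121.40848541259766)
collar side 236 ((251.08949279785156, 297.5037841796875), (22.575525283813477, 31.58563995361328), 51.901947021484375)
[ 0.50211907 -0.41414054  0.052     ] [ 0.52842577 -0.43479953  0.052     ] (array([ 0.51641945, -0.41753976,  0.03776578]), np.float64(0.02636030450435374))
sil top [338 237] [382 277]
sil side [211 262] [275 336][ WARN:0@0.134] global contours_new.cpp:654 findContours Chain code output is an experimental feature and might change in future!
Traceback (most recent call last):
ValueError: max() iterable argument is empty
```

Run:
```python
from m import *
def ell(im,box,n,thr):
    a=crop(im,*box); m=((a.min(2)>thr)&(a.max(2)-a.min(2)<40)).astype(np.uint8)
    k,l,st,_=cv2.connectedComponentsWithStats(m); m=np.isin(l,[i for i in range(1,k) if st[i,4]>25])
    h=cv2.convexHull((np.argwhere(m)[:,::-1]+box[:2]).astype(np.int32)); e=cv2.fitEllipse(h); print("collar",n,e); return np.array(e[0])
for thr in(150,170):
    e1=ell(t,(335,235,55,45),"top",thr); e2=ell(s,(208,275,70,40),"side",thr); print(onz("top",*e1,.052),onz("side",*e2,.052),tri(e1,e2))
a=crop(t,200,225,65,60)
for thr in(50,60,70):
    m=(a.max(2)<thr).astype(np.uint8)*255
    m=cv2.resize(m,None,fx=4,fy=4,interpolation=cv2.INTER_LINEAR); m=(m>127).astype(np.uint8)
    o=cv2.morphologyEx(cv2.morphologyEx(m,cv2.MORPH_CLOSE,np.ones((9,9))),cv2.MORPH_OPEN,cv2.getStructuringElement(cv2.MORPH_ELLIPSE,(91,91)))
    c=max(cv2.findContours(o,cv2.RETR_EXTERNAL,cv2.CHAIN_APPROX_NONE)[0],key=len)
    e=cv2.fitEllipse(c); u=(np.array(e[0])+.5)/4-.5+[200,225]; print("lid",thr,u,np.array(e[1])/4,onz("top",*u,.131))
b=crop(s,195,155,70,40); m=b.max(2)<60; p=big(m,195,155)
for y in range(165,186,1): q=p[p[:,1]==y,0]; print(y,q.min(),q.max(),end=' ; ') if len(q) else 0
L=onz("top",*u,.131); print("side proj",proj("side",[L,L+[.035,0,0],L-[.035,0,0],L+[0,.035,0],L-[0,.035,0]]).round(1).tolist())
# radial profile of darkness about the centre
im=t.max(2).astype(np.float32)
for r,z in((.0375,.131),(.0385,.131),(.0385,.127)):
    A=np.radians(np.arange(0,360,3)); P=L+np.c_[r*np.cos(A),r*np.sin(A),0*A]; P[:,2]=z; q=proj("top",P).astype(np.float32)
    v=cv2.remap(im,q[:,0].reshape(1,-1),q[:,1].reshape(1,-1),cv2.INTER_LINEAR)[0]; print(r,z,v.astype(int).tolist())
```

```text
collar top ((360.5514831542969, 255.3135986328125), (29.80817413330078, 30.917781829833984), 164.784912109375)
collar side ((242.0469512939453, 296.68658447265625), (28.841123580932617, 48.272281646728516), 85.5562973022461)
[ 0.51486053 -0.42145444  0.052     ] [ 0.51569684 -0.43062486  0.052     ] (array([ 0.51572014, -0.42280743,  0.04599618]), np.float64(0.0006326881492405688))
collar top ((360.5055847167969, 255.64291381835938), (28.9073486328125, 29.699378967285156), 136.43238830566406)
collar side ((242.11683654785156, 296.3641662597656), (28.760496139526367, 46.83123016357422), 85.44259643554688)
[ 0.51411257 -0.42131756  0.052     ] [ 0.51585834 -0.42988762  0.052     ] (array([ 0.51539999, -0.42258844,  0.04635317]), np.float64(0.0015587580108749562))Traceback (most recent call last):
  File "<stdin>", line 13, in <module>
ValueError: max() iterable argument is empty
```

```bash
cat > lid.py <<'E'
from m import *
a=cv2.resize(cv2.GaussianBlur(t,(3,3),0),None,fx=4,fy=4,interpolation=cv2.INTER_CUBIC)[900:1140,800:1060].max(2)
for thr in(70,80,90):
    m=(a<thr).astype(np.uint8)
    o=cv2.morphologyEx(cv2.morphologyEx(m,cv2.MORPH_CLOSE,np.ones((9,9))),cv2.MORPH_OPEN,cv2.getStructuringElement(cv2.MORPH_ELLIPSE,(101,101)))
    c=cv2.findContours(o,cv2.RETR_EXTERNAL,cv2.CHAIN_APPROX_NONE)[0]
    if not c: print(thr,m.sum());continue
    c=max(c,key=len); e=cv2.fitEllipse(c); u=(np.array(e[0])+.5)/4-.5+[200,225]; print("lid",thr,u,np.array(e[1])/4,onz("top",*u,.131))
b=crop(s,195,155,70,40); p=big(b.max(2)<60,195,155)
for y in range(165,192): q=p[p[:,1]==y,0]; print(y,q.min(),q.max(),end=' ; ') if len(q) else 0
L=onz("top",*u,.131); print("side proj",proj("side",[L,L+[.035,0,0],L-[.035,0,0],L+[0,.035,0],L-[0,.035,0]]).round(1).tolist())
im=t.max(2).astype(np.float32)
A=np.radians(np.arange(0,360,3))
for r in(.0365,.0375,.0385,.0395):
    P=L+np.c_[r*np.cos(A),r*np.sin(A),0*A]; q=proj("top",P).astype(np.float32)
    v=cv2.remap(im,q[:,0].reshape(1,-1),q[:,1].reshape(1,-1),cv2.INTER_LINEAR)[0]; print(r,v.astype(int).tolist())
E
python3 lid.py
```

```text
lid 70 [231.61186409 252.34237862] [32.45891953 34.15918732] [ 0.51511547 -0.13691185  0.131     ]
lid 80 [231.63452911 252.32319069] [32.99576569 35.27241516] [ 0.51515491 -0.13695792  0.131     ]
lid 90 [232.35157394 252.07820511] [33.76612091 37.17792511] [ 0.51565449 -0.13842681  0.131     ]
165 225 237 ; 166 223 243 ; 167 216 244 ; 168 215 245 ; 169 214 245 ; 170 213 246 ; 171 212 247 ; 172 210 248 ; 173 209 248 ; 174 209 248 ; 175 210 248 ; 176 210 249 ; 177 210 249 ; 178 212 248 ; 179 212 246 ; 180 213 245 ; 181 213 244 ; 182 213 243 ; 183 214 242 ; 184 219 237 ; 185 224 231 ; side proj [[227.4, 169.4], [245.8, 168.2], [208.8, 170.7], [226.4, 162.7], [228.5, 176.7]]
0.0365 [67, 111, 130, 123, 112, 102, 102, 101, 99, 99, 89, 63, 44, 44, 48, 62, 98, 103, 89, 83, 85, 79, 85, 73, 59, 50, 46, 46, 42, 43, 75, 90, 90, 99, 123, 130, 112, 106, 96, 62, 41, 44, 41, 34, 27, 45, 42, 43, 39, 35, 31, 45, 66, 67, 55, 47, 50, 47, 41, 68, 106, 123, 121, 107, 107, 111, 119, 116, 113, 110, 67, 51, 45, 50, 72, 102, 113, 121, 117, 116, 114, 119, 112, 118, 113, 73, 43, 50, 49, 52, 80, 110, 111, 113,
[... 1013 characters left out ...]
102, 104, 106, 105, 79, 54, 61, 63, 68, 71, 78, 76, 70, 66, 59, 54, 65, 80, 77, 79, 82, 86, 78, 80, 81, 77, 67, 59, 73, 89, 102, 104, 115, 131, 122, 77, 50, 54, 56]
0.0395 [94, 143, 160, 153, 147, 151, 152, 150, 158, 153, 132, 73, 47, 41, 50, 117, 145, 147, 135, 123, 115, 107, 109, 97, 81, 58, 38, 41, 42, 55, 90, 112, 116, 123, 141, 157, 166, 170, 138, 96, 60, 55, 61, 55, 102, 114, 109, 92, 83, 63, 49, 30, 28, 28, 30, 37, 51, 46, 52, 74, 91, 96, 98, 95, 99, 106, 102, 101, 93, 92, 66, 54, 57, 69, 82, 97, 95, 99, 95, 98, 93, 94, 95, 96, 96, 83, 67, 71, 75, 79, 77, 75, 64, 52, 40, 40, 60, 78, 101, 108, 115, 116, 118, 108, 110, 114, 109, 92, 79, 92, 113, 124, 122, 136, 155, 145, 107, 79, 75, 72]
```

Run:
```python
from m import *
th=np.radians([354,39,82.5,124.5,216,261]);e=np.radians([-6,-6,-7.5,-10.5,-9,-9])
M=np.c_[np.ones(6),-np.sin(th)/.038,np.cos(th)/.038]; x=np.linalg.lstsq(M,e,rcond=None)[0]
print("phi",np.degrees(x[0]),"d",x[1:],"centre",np.array([.51565,-.13843])+x[1:],np.degrees(M@x-e))
for n,im in(("top",t),("side",s)):
    a=im.astype(int); p=big((a[...,2]-a[...,1]>70)&(a[...,2]-a[...,0]>70),0,0)
    h=cv2.convexHull(p.astype(np.int32)); q=cv2.approxPolyN(h,4).reshape(-1,2).astype(float)
    W=np.array([onz(n,*c,.010) for c in q]); print(n,q.tolist(),W[:,:2].round(4).tolist(),"mean",W.mean(0),np.linalg.norm(np.diff(W,axis=0),axis=1))
```

```text
phi -8.128602905921468 d [8.44249527e-05 1.55623883e-03] centre [ 0.51573442 -0.13687376] [ 0.21832028 -0.38516112 -0.44853246  0.93743422 -0.95211636  0.63005544]
top [[270.0, 304.0], [276.0, 200.0], [423.0, 210.0], [424.0, 315.0]] [[0.4067, -0.2153], [0.6541, -0.2304], [0.6283, -0.5884], [0.3792, -0.573]] mean [ 0.51709404 -0.40175194  0.01      ] [0.24783864 0.35887929 0.2495669 ]
side [[142.0, 415.0], [175.0, 252.0], [309.0, 244.0], [349.0, 398.0]] [[0.3834, -0.5803], [0.4077, -0.222], [0.6551, -0.2377], [0.6305, -0.5978]] mean [ 0.51915511 -0.4094929   0.01      ] [0.35910959 0.24792053 0.36094676]
```

Both views agree on sizes (board 0.249 x 0.359 m, collar and bar heights right relative to the board). The side camera carries a constant offset of about 2 mm in x and 8 mm in y on the plane. From the top view:
- **Key:** (0.5143, -0.4215), bar heading 65.4°.
- **Lid:** (0.5157, -0.1370), lug phase -8.1°.

Now I'll raise and turn the tool, then cross over to the key.

```bash
echo '[{"turn_vec":[0,0,0.125],"xyz":[0,0,-0.02],"aperture":1},{"turn_vec":[0,0,0.25],"xyz":[0,0,-0.04],"aperture":1},{"turn_vec":[0,0,0.375],"xyz":[0,0,-0.06],"aperture":1},{"turn_vec":[0,0,0.5],"xyz":[0,0,-0.08],"aperture":1},{"turn_vec":[0,0,0.625],"xyz":[0,0,-0.1],"aperture":1}]' | python3 drive.py
echo '[{"turn_vec":[0,0,0.125],"aperture":1},{"turn_vec":[0,0,0.25],"aperture":1},{"turn_vec":[0,0,0.375],"aperture":1},{"turn_vec":[0,0,0.5],"aperture":1},{"turn_vec":[0,0,0.625],"aperture":1}]' | python3 drive.py
echo '[{"turn_vec":[0,0,0.125],"aperture":1},{"turn_vec":[0,0,0.25],"aperture":1},{"turn_vec":[0,0,0.375],"aperture":1},{"turn_vec":[0,0,0.477],"aperture":1},{"turn_vec":[0,0,0.477],"aperture":1}]' | python3 drive.py
echo '[{"xyz":[-0.03,0.0284,0],"aperture":1},{"xyz":[-0.06,0.0568,0],"aperture":1},{"xyz":[-0.09,0.0852,0],"aperture":1},{"xyz":[-0.12,0.1136,0],"aperture":1},{"xyz":[-0.15,0.142,0],"aperture":1}]' | python3 drive.py
```

```text
clock: 0.52
position: [0.1694, 0.6011, 0.3314]
orientation: [0.0, 0.438, 0.899, -0.001]
wrist_force: [-0.7, 0.3, 0.1]
opening: 0.998
gripper_force: 0.0
clock: 0.93
position: [0.1694, 0.6012, 0.3305]
orientation: [0.0, 0.693, 0.721, -0.001]
wrist_force: [-0.3, 0.3, -0.4]
opening: 0.997
gripper_force: 0.0
clock: 1.35
position: [0.1694, 0.6012, 0.3305]
orientation: [0.0, 0.842, 0.539, -0.001]
wrist_force: [-0.5, 0.4, 0.0]
opening: 1.0
gripper_force: 0.0
clock: 1.77
position: [0.2359, 0.4041, 0.3307]
orientation: [0.0, 0.841, 0.541, -0.0]
wrist_force: [1.3, 0.4, -0.0]
opening: 1.0
gripper_force: 0.0
```

```bash
cat > d.py <<'E'
# usage: d.py x y z barheading_deg : shift needed in tool axes
import sys; from h import *
o=env.observe(); r=Rq(o['orientation']); y=r.apply([0,1,0]); hd=np.degrees(np.arctan2(y[1],y[0]))
x,yy,z,b=map(float,sys.argv[1:]); a=(hd-(b-90)+90)%180-90
print("tool shift",r.inv().apply(np.array([x,yy,z])-o['position']).round(4),"rz",np.radians(a).round(4),"barheading",round(hd+90,2),"F",o['wrist_force'].round(2),"M",o['torque'].round(3),"q6",o['joint_positions'][5].round(2),"op",round(o['opening'],3))
E
for i in 1 2 3 4; do echo '[{"xyz":[-0.03,0.0284,0],"aperture":1},{"xyz":[-0.06,0.0568,0],"aperture":1},{"xyz":[-0.09,0.0852,0],"aperture":1},{"xyz":[-0.12,0.1136,0],"aperture":1},{"xyz":[-0.15,0.142,0],"aperture":1}]' | python3 drive.py | grep -E 'pos|force'; done
python3 d.py .5143 -.4215 .059 65.35
```

```text
position: [0.3021, 0.2086, 0.3311]
wrist_force: [1.1, 0.2, -0.8]
gripper_force: 0.0
position: [0.3685, 0.0127, 0.3314]
wrist_force: [0.6, 0.2, 0.7]
gripper_force: 0.0
position: [0.4349, -0.183, 0.3311]
wrist_force: [1.0, 1.0, 0.7]
gripper_force: 0.0
position: [0.5014, -0.3784, 0.3306]
wrist_force: [0.8, -0.1, 1.2]
gripper_force: 0.0
tool shift [-0.034   0.0299  0.2715] rz 0.0018 barheading 65.45 F [ 0.78 -0.09  1.21] M [ 0.048  0.026 -0.021] q6 -0.33 op 0.999
```

```bash
echo '[{"xyz":[-0.017,0.015,0.03],"aperture":1},{"xyz":[-0.034,0.0299,0.06],"aperture":1},{"xyz":[-0.034,0.0299,0.1],"aperture":1},{"xyz":[-0.034,0.0299,0.14],"aperture":1},{"xyz":[-0.034,0.0299,0.18],"aperture":1}]' | python3 drive.py
echo '[{"xyz":[0,0,0.03],"aperture":1},{"xyz":[0,0,0.055],"aperture":1},{"xyz":[0,0,0.075],"aperture":1},{"xyz":[0,0,0.088],"aperture":1},{"xyz":[0,0,0.0905],"aperture":1}]' | python3 drive.py
python3 d.py .5143 -.4215 .059 65.35
python3 - <<'E'
from h import *
t=env.get_image("top");s=env.get_image("side")
def c(im,x,y,w,h): return cv2.resize(im[y:y+h,x:x+w],(400,300),interpolation=cv2.INTER_CUBIC)
cv2.imwrite("pics/c1.png",np.hstack([c(t,320,200,100,75),c(s,190,230,110,82)])[:,:,::-1])
E
```

```text
clock: 3.85
position: [0.514, -0.4203, 0.1492]
orientation: [-0.0, 0.841, 0.54, 0.0]
wrist_force: [-0.1, -0.3, 0.3]
opening: 0.999
gripper_force: 0.0
clock: 4.27
position: [0.5122, -0.4178, 0.0568]
orientation: [-0.003, 0.841, 0.54, -0.001]
wrist_force: [-0.5, 1.1, -0.2]
opening: 0.999
gripper_force: 0.0
tool shift [-0.0025  0.0034 -0.0022] rz 0.0009 barheading 65.4 F [-0.51  1.14 -0.22] M [ 0.016 -0.02   0.012] q6 -0.36 op 0.999
```

View pics/c1.png

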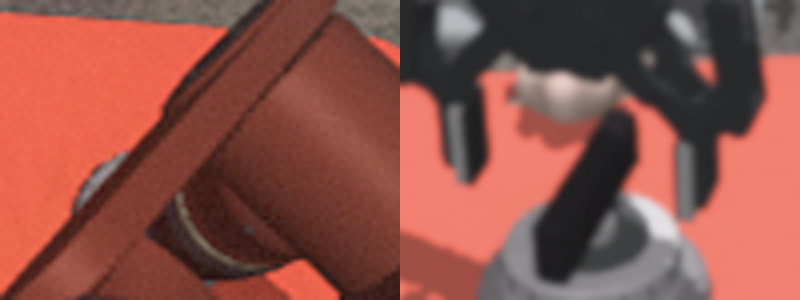

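The side crop shows the open fingers straddling the bar, and in the top crop the arm hides most of the key. I'll let it settle before closing.

```bash
echo '[{"aperture":1},{"aperture":1},{"aperture":1}]' | python3 drive.py|head -2;python3 d.py .5143 -.4215 .059 65.35
```

```text
clock: 4.62
position: [0.5154, -0.421, 0.063]
tool shift [-0.001  -0.0008  0.004 ] rz -0.0005 barheading 65.32 F [-0.15  0.62 -0.63] M [ 0.056  0.01  -0.011] q6 -0.36 op 1.001
```

```bash
echo '[{"xyz":[-0.0005,-0.0004,0.003],"aperture":1},{"xyz":[-0.0005,-0.0004,0.003],"aperture":0.5},{"xyz":[-0.0005,-0.0004,0.003],"aperture":0.25},{"xyz":[-0.0005,-0.0004,0.003],"aperture":0},{"xyz":[-0.0005,-0.0004,0.003],"aperture":0}]' | python3 drive.py 25
echo '[{"aperture":0},{"aperture":0},{"aperture":0},{"aperture":0}]' | python3 drive.py 25;python3 d.py .5143 -.4215 .059 65.35
```

```text
clock: 5.03
position: [0.5136, -0.4201, 0.0578]
orientation: [-0.0, 0.842, 0.54, -0.0]
wrist_force: [0.2, 0.7, -0.2]
opening: 0.453
gripper_force: 0.0
clock: 5.37
position: [0.5142, -0.4205, 0.0582]
orientation: [0.001, 0.842, 0.54, 0.0]
wrist_force: [0.2, -0.3, 0.5]
opening: 0.202
gripper_force: 24.4
tool shift [-0.0009  0.0005 -0.0008] rz -0.0008 barheading 65.3 F [ 0.18 -0.25  0.47] M [-0.118 -0.226  0.039] q6 -0.36 op 0.202
```

```bash
echo '[{"aperture":0},{"xyz":[0,0,-0.01],"aperture":0},{"xyz":[0,0,-0.03],"aperture":0},{"xyz":[0,0,-0.06],"aperture":0},{"xyz":[0,0,-0.09],"aperture":0}]' | python3 drive.py 80
echo '[{"xyz":[0,0,-0.03],"aperture":0},{"xyz":[0,0,-0.06],"aperture":0},{"xyz":[0,0,-0.08],"aperture":0},{"xyz":[0,0,-0.08],"aperture":0},{"xyz":[0,0,-0.08],"aperture":0}]' | python3 drive.py 
python3 d.py .5162 -.1362 .215 59.4
```

```text
clock: 5.78
position: [0.5116, -0.4182, 0.146]
orientation: [-0.003, 0.842, 0.54, -0.001]
wrist_force: [0.7, -0.7, -2.9]
opening: 0.17
gripper_force: 79.3
clock: 6.2
position: [0.5137, -0.4203, 0.2288]
orientation: [0.001, 0.842, 0.54, 0.0]
wrist_force: [0.9, 0.2, -3.7]
opening: 0.17
gripper_force: 79.5
tool shift [ 0.2592 -0.1165  0.0134] rz 0.1031 barheading 65.3 F [ 0.94  0.23 -3.71] M [ 0.059  0.024 -0.009] q6 -0.36 op 0.17
```

```bash
echo '[{"turn_vec":[0,0,0.02],"xyz":[0.03,-0.0135,0],"aperture":0},{"turn_vec":[0,0,0.04],"xyz":[0.06,-0.027,0],"aperture":0},{"turn_vec":[0,0,0.06],"xyz":[0.095,-0.0427,0],"aperture":0},{"turn_vec":[0,0,0.08],"xyz":[0.13,-0.0584,0],"aperture":0},{"turn_vec":[0,0,0.1031],"xyz":[0.165,-0.0742,0],"aperture":0}]' | python3 drive.py |head -2
python3 d.py .5162 -.1362 .215 59.4
```

```text
clock: 6.62
position: [0.5126, -0.2364, 0.2235]
tool shift [ 0.088  -0.048   0.0089] rz -0.002 barheading 59.29 F [ 0.76  1.03 -2.11] M [ 0.031 -0.082 -0.006] q6 -0.02 op 0.172
```

```bash
echo '[{"xyz":[0.03,-0.016,0],"aperture":0},{"xyz":[0.06,-0.032,0],"aperture":0},{"xyz":[0.08,-0.043,0],"aperture":0},{"xyz":[0.088,-0.048,0],"aperture":0},{"xyz":[0.088,-0.048,0],"aperture":0}]' | python3 drive.py |head -2
echo '[{"aperture":0},{"aperture":0},{"aperture":0},{"aperture":0}]' | python3 drive.py|head -2
python3 d.py .5162 -.1362 .215 59.4
python3 - <<'E'
from h import *
t=env.get_image("top");s=env.get_image("side")
def c(im,x,y,w,h): return cv2.resize(im[y:y+h,x:x+w],(400,300),interpolation=cv2.INTER_CUBIC)
cv2.imwrite("pics/c2.png",np.hstack([c(t,200,215,80,60),c(s,185,120,100,75)])[:,:,::-1])
E
```

```text
clock: 7.03
position: [0.5166, -0.1363, 0.2246]
clock: 7.37
position: [0.5186, -0.1404, 0.2276]
tool shift [ 0.0024 -0.0042  0.0126] rz -0.0019 barheading 59.29 F [-0.25  0.53 -2.97] M [-0.026  0.022 -0.022] q6 0.14 op 0.168
```

View pics/c2.png

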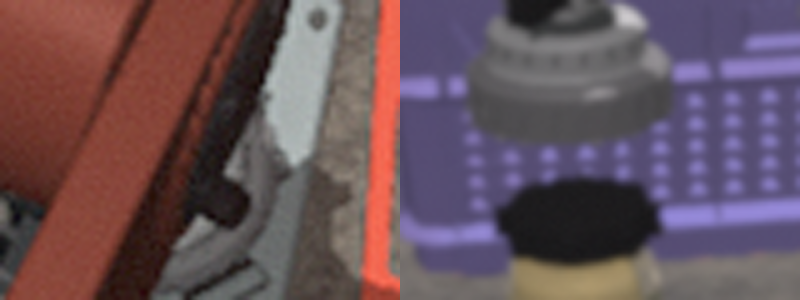

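The side crop shows the cup hovering over the lid, with its middle at crop column 569 against 578 for the lid. I'll measure that lateral offset properly in the side view.

```bash
cat > lat.py <<'E'
from h import *
import sys
o=env.observe(); s=cv2.GaussianBlur(env.get_image("side")[:,:,::-1],(3,3),0).astype(int); mz=o['position'][2]-.0482
def xs(u,y,z): # x on plane y at column u, near height z
    f=lambda x:proj("side",[[x,y,z]])[0,0]-u
    from scipy.optimize import brentq; return brentq(f,.3,.7)
purple=(s[...,0]-s[...,1])>25
print("TCP",o['position'].round(4))
yk=o['position'][1]-.0008
for z in(mz+.004,mz+.008,mz+.012):
    v=int(round(proj("side",[[.516,yk-.03,z]])[0,1])); row=s[v]; g=(row.max(1)-row.min(1)<28)&(row.max(1)<200)
    u=227
    a=u
    while g[a-1]:a-=1
    b=u
    while g[b+1]:b+=1
    print("cup row",v,a,b,"x",xs((a+b)/2,yk,z), "width mm",1e3*(xs(b+.5,yk,z)-xs(a-.5,yk,z)))
for z in(.118,.122,.126,.131):
    v=int(round(proj("side",[[.516,-.137,z]])[0,1])); g=s[v].max(1)<70
    q=np.where(g[195:265])[0]+195; print("lid row",v,q.min(),q.max(),"x",xs((q.min()+q.max())/2,-.137,z),1e3*(xs(q.max()+.5,-.137,z)-xs(q.min()-.5,-.137,z)))
E
echo '[{"xyz":[0.0012,-0.0021,0.006],"aperture":0},{"xyz":[0.0024,-0.0042,0.0126],"aperture":0},{"xyz":[0.0024,-0.0042,0.0126],"aperture":0},{"xyz":[0.0024,-0.0042,0.0126],"aperture":0},{"xyz":[0.0024,-0.0042,0.0126],"aperture":0}]' | python3 drive.py|head -2
echo '[{"aperture":0},{"aperture":0},{"aperture":0},{"aperture":0},{"aperture":0}]' | python3 drive.py|head -2
python3 d.py .5162 -.1362 .215 59.4
python3 lat.py
```

```text
clock: 7.88
position: [0.5161, -0.1347, 0.2149]
clock: 8.3
position: [0.5164, -0.1349, 0.2154]
tool shift [-0.0012  0.0005  0.0004] rz 0.0 barheading 59.4 F [ 0.65 -0.02 -3.4 ] M [ 0.002  0.028 -0.026] q6 0.15 op 0.176
TCP [ 0.5164 -0.1349  0.2154]
cup row 155 202 248 x 0.5138617444217528 width mm 87.4239543745397
cup row 153 200 251 x 0.5150535074249962 width mm 96.56289071663454
cup row 151 200 252 x 0.5162418719049326 width mm 98.25435005910899
lid row 175 210 248 x 0.517927369778653 74.52662027565182
lid row 173 209 248 x 0.517222678064181 76.26813909497827
lid row 172 210 248 x 0.5184249040649173 74.23968719941642
lid row 169 213 246 x 0.5196854630263854 64.58389810208881
```

Run:
```python
from m import *
from scipy.optimize import brentq
xs=lambda u,y,z:brentq(lambda x:proj("side",[[x,y,z]])[0,0]-u,.3,.7)
now=env.get_image("side")[:,:,::-1]; o=env.observe(); print(o['position'].round(4))
d=cv2.GaussianBlur(cv2.absdiff(now,s),(3,3),0).max(2)
for v in range(138,162,2):
    q=np.where(d[v,190:265]>25)[0]+190
    print(v,(q.min(),q.max(),(q.min()+q.max())/2) if len(q) else None,end='; ')
print()
a=s.astype(int); red=(a[...,2]-a[...,1])>60
for v in range(296,332,3):
    q=np.where(~red[v,205:285])[0]+205; print(v,(q.min(),q.max(),(q.min()+q.max())/2) if len(q) else None,end='; ')
print()
print("proj start ring",proj("side",[[.5143,-.4215,.012],[.5143,-.4215,.026]]).round(2),"now",proj("side",[[.5159,-.1357,.169],[.5159,-.1357,.183]]).round(2),"lid",proj("side",[[.5157,-.137,.122]]).round(2))
```

```text
[ 0.5164 -0.1349  0.2153]
138 (np.int64(205), np.int64(249), np.float64(227.0)); 140 (np.int64(202), np.int64(250), np.float64(226.0)); 142 (np.int64(201), np.int64(251), np.float64(226.0)); 144 (np.int64(202), np.int64(251), np.float64(226.5)); 146 (np.int64(202), np.int64(252), np.float64(227.0)); 148 (np.int64(200), np.int64(251), np.float64(225.5)); 150 (np.int64(201), np.int64(252), np.float64(226.5)); 152 (np.int64(201), np.int64(252), np.float64(226.5)); 154 (np.int64(201), np.int64(250), np.float64(225.5)); 156 (np.int64(202), np.int64(246), np.float64(224.0)); 158 (np.int64(207), np.int64(243), np.float64(225.0)); 160 (np.int64(210), np.int64(234), np.float64(222.0)); 
296 (np.int64(218), np.int64(270), np.float64(244.0)); 299 (np.int64(216), np.int64(272), np.float64(244.0)); 302 (np.int64(214), np.int64(273), np.float64(243.5)); 305 (np.int64(213), np.int64(274), np.float64(243.5)); 308 (np.int64(212), np.int64(275), np.float64(243.5)); 311 (np.int64(211), np.int64(275), np.float64(243.0)); 314 (np.int64(212), np.int64(274), np.float64(243.0)); 317 (np.int64(212), np.int64(274), np.float64(243.0)); 320 (np.int64(212), np.int64(274), np.float64(243.0)); 323 (np.int64(213), np.int64(272), np.float64(242.5)); 326 (np.int64(214), np.int64(270), np.float64(242.0)); 329 (np.int64(215), np.int64(268), np.float64(241.5)); 
proj start ring [[241.96 314.52]
 [241.48 307.11]] now [[226.17 150.09]
 [225.68 142.98]] lid [[227.7  173.51]]
```

Relative to the lid, the cup sits about 1 mm low in x. I'll correct that and descend slowly, watching the force.

```bash
python3 d.py .5172 -.1360 .184 59.4
echo '[{"xyz":[-0.0003,0.0006,0.01],"aperture":0},{"xyz":[-0.0006,0.0011,0.02],"aperture":0},{"xyz":[-0.0006,0.0011,0.028],"aperture":0},{"xyz":[-0.0006,0.0011,0.031],"aperture":0},{"xyz":[-0.0006,0.0011,0.031],"aperture":0}]' | python3 drive.py|head -2
echo '[{"aperture":0},{"aperture":0},{"aperture":0},{"aperture":0},{"aperture":0}]' | python3 drive.py|head -2
python3 d.py .5172 -.1360 .184 59.4
```

```text
tool shift [-0.0006  0.0013  0.0313] rz -0.0 barheading 59.4 F [ 0.12 -0.19 -2.56] M [0.019 0.047 0.037] q6 0.15 op 0.173
clock: 8.82
position: [0.5155, -0.1354, 0.1819]
clock: 9.23
position: [0.5173, -0.136, 0.1847]
tool shift [-0.     -0.0001  0.0007] rz -0.0 barheading 59.4 F [ 0.32  0.2  -2.66] M [ 0.011 -0.047 -0.001] q6 0.15 op 0.176
```

```bash
for i in 1 2 3; do echo '[{"xyz":[0,0,0.001],"aperture":0},{"xyz":[0,0,0.002],"aperture":0},{"xyz":[0,0,0.003],"aperture":0},{"xyz":[0,0,0.003],"aperture":0},{"xyz":[0,0,0.003],"aperture":0}]' | python3 drive.py|sed -n 2p
python3 d.py .5172 -.1360 .1612 59.4; done
```

```text
position: [0.5168, -0.1359, 0.181]
tool shift [0.0001 0.0004 0.0198] rz -0.0 barheading 59.4 F [-1.66  0.06 -2.79] M [ 0.003 -0.025 -0.019] q6 0.15 op 0.169
position: [0.5169, -0.1359, 0.1781]
tool shift [0.0001 0.0003 0.0169] rz -0.0001 barheading 59.4 F [-0.26 -0.92 -3.17] M [ 0.019  0.004 -0.018] q6 0.15 op 0.176
position: [0.5168, -0.1359, 0.1751]
tool shift [0.0001 0.0004 0.0139] rz -0.0 barheading 59.4 F [-0.17 -0.27 -3.31] M [ 0.088  0.015 -0.007] q6 0.15 op 0.174
```

Already 4 mm below the lug tops with no contact force, so the teeth are between the lugs. I'll carry on down.

```bash
for i in 1 2 3 4; do echo '[{"xyz":[0,0,0.001],"aperture":0},{"xyz":[0,0,0.002],"aperture":0},{"xyz":[0,0,0.003],"aperture":0},{"xyz":[0,0,0.003],"aperture":0},{"xyz":[0,0,0.003],"aperture":0}]' | python3 drive.py|sed -n 2p
python3 d.py .5172 -.1360 .1612 59.4; done
```

```text
position: [0.5168, -0.1359, 0.1721]
tool shift [0.0001 0.0004 0.0109] rz 0.0 barheading 59.4 F [ 0.07  0.33 -3.45] M [ 0.017  0.035 -0.032] q6 0.15 op 0.175
position: [0.5169, -0.1359, 0.1691]
tool shift [0.     0.0004 0.0079] rz -0.0 barheading 59.4 F [-0.68  0.07 -2.52] M [-0.01  -0.011 -0.011] q6 0.15 op 0.175
position: [0.5169, -0.1359, 0.1661]
tool shift [0.0001 0.0004 0.0049] rz -0.0 barheading 59.4 F [ 0.86  0.18 -3.03] M [ 0.008  0.024 -0.03 ] q6 0.15 op 0.171
position: [0.5168, -0.1359, 0.163]
tool shift [0.0001 0.0004 0.0018] rz -0.0 barheading 59.4 F [-0.01  0.27 -3.27] M [ 0.032 -0.006  0.038] q6 0.15 op 0.17
```

```bash
for i in 1 2 3; do echo '[{"xyz":[0,0,0.0007],"aperture":0},{"xyz":[0,0,0.0007],"aperture":0},{"xyz":[0,0,0.0007],"aperture":0}]' | python3 drive.py|sed -n 2p
python3 d.py .5172 -.1360 .1612 59.4; done
```

```text
position: [0.5169, -0.1359, 0.1625]
tool shift [0.0001 0.0003 0.0013] rz -0.0 barheading 59.4 F [ 0.55 -1.21 -3.4 ] M [0.016 0.032 0.002] q6 0.15 op 0.172
position: [0.5169, -0.1359, 0.1617]
tool shift [0.     0.0003 0.0005] rz 0.0 barheading 59.4 F [ 0.14  0.4  -2.8 ] M [ 0.009 -0.009 -0.016] q6 0.15 op 0.171
position: [0.5171, -0.136, 0.1616]
tool shift [0.     0.0001 0.0004] rz 0.0 barheading 59.4 F [-0.96  0.92 -0.16] M [ 0.018  0.239 -0.021] q6 0.15 op 0.175
```

Seated: the key's weight is now carried by the lid at TCP z 0.1616, as predicted (0.1612). Now I'll turn clockwise in small steps and watch the moment about z.

```bash
for i in 1 2 3 4 5 6; do echo '[{"turn_vec":[0,0,0.02],"aperture":0},{"turn_vec":[0,0,0.04],"aperture":0},{"turn_vec":[0,0,0.04],"aperture":0}]' | python3 drive.py|sed -n 1p
python3 d.py .5172 -.1360 .1612 59.4|cut -c1-140; done
```

```text
clock: 13.15
tool shift [-0.     -0.0002  0.0003] rz -0.0414 barheading 57.03 F [-0.8   1.11  0.67] M [ 0.092  0.037 -0.042] q6 0.19 op 0.171
clock: 13.4
tool shift [-0.     -0.0002  0.0003] rz -0.0814 barheading 54.74 F [-0.25  0.49  1.41] M [-0.048  0.007 -0.081] q6 0.23 op 0.175
clock: 13.65
tool shift [-0.0001 -0.0002  0.0003] rz -0.1212 barheading 52.45 F [1.23 1.47 2.69] M [ 0.01  -0.035  0.003] q6 0.27 op 0.175
clock: 13.9
tool shift [-0.0001 -0.0002  0.0003] rz -0.1613 barheading 50.16 F [ 0.49 -0.24  2.81] M [ 0.012 -0.136  0.004] q6 0.31 op 0.173
clock: 14.15
tool shift [-0.0002 -0.0002  0.0003] rz -0.2014 barheading 47.86 F [0.83 0.34 4.38] M [-0.024 -0.241 -0.016] q6 0.35 op 0.176
clock: 14.4
tool shift [-0.0002 -0.0002  0.0003] rz -0.2414 barheading 45.57 F [ 1.83 -0.61  4.9 ] M [ 0.061 -0.39  -0.01 ] q6 0.39 op 0.172
```

```bash
echo '[{"xyz":[0,0,-0.0004],"aperture":0},{"xyz":[0,0,-0.0004],"aperture":0}]' | python3 drive.py|sed -n 1p;python3 d.py .5172 -.1360 .1612 59.4
for i in 1 2 3; do echo '[{"turn_vec":[0,0,0.02],"aperture":0},{"turn_vec":[0,0,0.04],"aperture":0},{"turn_vec":[0,0,0.04],"aperture":0}]' | python3 drive.py|sed -n 1p
python3 d.py .5172 -.1360 .1612 59.4|cut -c1-140; done
```

```text
clock: 14.57
tool shift [-0.0001 -0.0001  0.0003] rz -0.2402 barheading 45.64 F [ 3.94 -0.7   1.97] M [-0.073 -0.6    0.038] q6 0.39 op 0.172
clock: 14.82
tool shift [-0.0001 -0.0001  0.0003] rz -0.2814 barheading 43.28 F [3.63 0.62 1.5 ] M [-0.05  -0.73   0.023] q6 0.43 op 0.174
clock: 15.07
tool shift [-0.0001 -0.      0.0003] rz -0.3214 barheading 40.99 F [4.17 0.84 1.13] M [-0.059 -0.869  0.118] q6 0.47 op 0.176
clock: 15.32
tool shift [-0.0001 -0.      0.0003] rz -0.3618 barheading 38.67 F [4.57 0.6  0.77] M [-0.047 -0.936  0.087] q6 0.51 op 0.169
```

```bash
echo '[{"xyz":[0.0006,0.0004,0],"aperture":0},{"xyz":[0.0006,0.0004,0],"aperture":0}]' | python3 drive.py|sed -n 1p;python3 d.py .5172 -.1360 .1612 59.4
echo '[{"turn_vec":[0,0,0.02],"aperture":0},{"turn_vec":[0,0,0.04],"aperture":0},{"turn_vec":[0,0,0.04],"aperture":0}]' | python3 drive.py|sed -n 1p
python3 d.py .5172 -.1360 .1612 59.4|cut -c1-140
```

```text
clock: 15.48
tool shift [-0.0002 -0.0001  0.0003] rz -0.3607 barheading 38.73 F [ 3.71 -0.05  2.74] M [-0.106 -0.663  0.058] q6 0.51 op 0.171
clock: 15.73
tool shift [-0.0002 -0.0001  0.0003] rz -0.4015 barheading 36.4 F [ 2.73 -0.42  2.8 ] M [-0.163 -0.519  0.001] q6 0.55 op 0.168
```

```bash
echo '[{"turn_vec":[0,0,0.02],"xyz":[0.0005,0.0004,0],"aperture":0},{"turn_vec":[0,0,0.04],"xyz":[0.0005,0.0004,0],"aperture":0},{"turn_vec":[0,0,0.04],"xyz":[0.0005,0.0004,0],"aperture":0}]' | python3 drive.py|sed -n 1p
python3 d.py .5172 -.1360 .1612 59.4|cut -c1-140
for i in 1 2 ; do echo '[{"turn_vec":[0,0,0.015],"aperture":0},{"turn_vec":[0,0,0.03],"aperture":0},{"turn_vec":[0,0,0.03],"aperture":0}]' | python3 drive.py|sed -n 1p
python3 d.py .5172 -.1360 .1612 59.4|cut -c1-140; done
```

```text
clock: 15.98
tool shift [-0.0005 -0.0002  0.0003] rz -0.4413 barheading 34.11 F [-0.42 -0.96  3.94] M [-0.168 -0.083  0.008] q6 0.59 op 0.17
clock: 16.23
tool shift [-0.0005 -0.0002  0.0003] rz -0.471 barheading 32.41 F [-0.45 -0.49  4.97] M [-0.133  0.182  0.018] q6 0.62 op 0.173
clock: 16.48
tool shift [-0.0007 -0.0003  0.0003] rz -0.5004 barheading 30.73 F [-0.93 -1.24  5.56] M [-0.118  0.057  0.152] q6 0.65 op 0.179
```

```bash
echo '[{"turn_vec":[0,0,0.015],"xyz":[0,0,-0.0004],"aperture":0},{"turn_vec":[0,0,0.03],"xyz":[0,0,-0.0004],"aperture":0},{"turn_vec":[0,0,0.03],"xyz":[0,0,-0.0004],"aperture":0}]' | python3 drive.py|sed -n 1p
python3 d.py .5172 -.1360 .1612 59.4|cut -c1-140
for i in 1 2 ; do echo '[{"turn_vec":[0,0,0.015],"aperture":0},{"turn_vec":[0,0,0.03],"aperture":0},{"turn_vec":[0,0,0.03],"aperture":0}]' | python3 drive.py|sed -n 1p
python3 d.py .5172 -.1360 .1612 59.4|cut -c1-140; done
```

```text
clock: 16.73
tool shift [-0.0009 -0.0004  0.0003] rz -0.5303 barheading 29.02 F [ 1.21 -0.84  2.36] M [-0.214 -0.099  0.293] q6 0.68 op 0.175
clock: 16.98
tool shift [-0.0011 -0.0006  0.0004] rz -0.5606 barheading 27.28 F [ 2.53 -1.41  0.34] M [-0.356 -0.267  0.481] q6 0.71 op 0.174
clock: 17.23
tool shift [-0.0012 -0.0006  0.0004] rz -0.5912 barheading 25.53 F [ 3.09 -2.44 -2.4 ] M [-0.481 -0.567  0.339] q6 0.74 op 0.176
```

Torque peaked at about 0.48 N·m and is fading, so the detent is yielding. I'll take small steps until it snaps.

```bash
for i in 1 2 3; do echo '[{"turn_vec":[0,0,0.015],"xyz":[0.0002,0.0002,0.0001],"aperture":0},{"turn_vec":[0,0,0.03],"xyz":[0.0002,0.0002,0.0001],"aperture":0},{"turn_vec":[0,0,0.03],"xyz":[0.0002,0.0002,0.0001],"aperture":0}]' | python3 drive.py|sed -n 1p
python3 d.py .5172 -.1360 .1612 59.4|cut -c1-140; done
```

```text
clock: 17.48
tool shift [-0.0012 -0.0006  0.0004] rz -0.6214 barheading 23.79 F [ 2.55 -2.78 -0.73] M [-0.545 -0.507  0.312] q6 0.77 op 0.174
clock: 17.73
tool shift [-0.0012 -0.0006  0.0004] rz -0.6516 barheading 22.07 F [ 2.27 -3.77 -1.54] M [-0.578 -0.349  0.131] q6 0.8 op 0.173
clock: 17.98
tool shift [-0.0013 -0.0006  0.0004] rz -0.6817 barheading 20.34 F [-0.38 -2.03  0.89] M [-0.399 -0.048 -0.058] q6 0.83 op 0.17
```

```bash
for i in 1 2; do echo '[{"turn_vec":[0,0,0.015],"aperture":0},{"turn_vec":[0,0,0.03],"aperture":0},{"turn_vec":[0,0,0.03],"aperture":0}]' | python3 drive.py|sed -n 1p
python3 d.py .5172 -.1360 .1612 59.4|cut -c1-140; done
```

```text
clock: 18.23
tool shift [-0.0015 -0.0003  0.0003] rz -0.7116 barheading 18.63 F [-0.69 -1.3   0.47] M [-0.122  0.044 -0.063] q6 0.86 op 0.175
clock: 18.48
tool shift [-0.0018 -0.0001  0.0003] rz -0.741 barheading 16.94 F [-0.47  0.17  0.73] M [ 0.002  0.077 -0.014] q6 0.89 op 0.173
```

Torque has been nil for the last 0.06 rad, as expected after one click. To check, I'll turn back a little: an un-snapped detent would show torque again, while a snapped one stays free in the lid's play.

```bash
echo '[{"turn_vec":[0,0,-0.03],"aperture":0},{"turn_vec":[0,0,-0.06],"aperture":0},{"turn_vec":[0,0,-0.09],"aperture":0},{"turn_vec":[0,0,-0.09],"aperture":0},{"turn_vec":[0,0,-0.09],"aperture":0}]' | python3 drive.py|sed -n 1p
python3 d.py .5172 -.1360 .1612 59.4|cut -c1-140
echo '[{"aperture":0},{"aperture":0}]' | python3 drive.py|sed -n 1p
python3 d.py .5172 -.1360 .1612 59.4|cut -c1-140
```

```text
clock: 18.9
tool shift [-0.0018 -0.0004  0.0003] rz -0.6507 barheading 22.12 F [-0.69  0.91  0.33] M [0.099 0.066 0.046] q6 0.8 op 0.171
clock: 19.07
tool shift [-0.0018 -0.0004  0.0003] rz -0.6505 barheading 22.13 F [0.39 1.51 0.87] M [0.153 0.038 0.023] q6 0.8 op 0.172
```

It stays free at the angle where it showed 0.13 N·m and side load before, so it has clicked once. Now I'll re-centre in the play and lift off.

```bash
echo '[{"turn_vec":[0,0,0.03],"aperture":0},{"turn_vec":[0,0,0.06],"aperture":0},{"turn_vec":[0,0,0.09],"xyz":[0,0,-0.001],"aperture":0},{"turn_vec":[0,0,0.09],"xyz":[0,0,-0.002],"aperture":0},{"turn_vec":[0,0,0.09],"xyz":[0,0,-0.003],"aperture":0}]' | python3 drive.py|sed -n 2p
python3 d.py .5143 -.4215 .23 59.4
echo '[{"xyz":[0,0,-0.002],"aperture":0},{"xyz":[0,0,-0.004],"aperture":0},{"xyz":[0,0,-0.006],"aperture":0},{"xyz":[0,0,-0.008],"aperture":0},{"xyz":[0,0,-0.008],"aperture":0}]' | python3 drive.py|sed -n 2p
python3 d.py .5143 -.4215 .23 59.4
```

```text
position: [0.5183, -0.1359, 0.1636]
tool shift [-0.0875  0.2718 -0.0666] rz -0.7395 barheading 17.03 F [ 0.43 -0.33 -3.61] M [-0.054 -0.048  0.034] q6 0.89 op 0.174
position: [0.5195, -0.1364, 0.1733]
tool shift [-0.0883  0.2712 -0.0566] rz -0.7399 barheading 17.01 F [-0.3   0.39 -2.72] M [ 0.026 -0.053 -0.005] q6 0.89 op 0.173
```

```bash
echo '[{"xyz":[0,0,-0.015],"aperture":0},{"xyz":[0,0,-0.03],"aperture":0},{"xyz":[0,0,-0.045],"aperture":0},{"xyz":[0,0,-0.06],"aperture":0},{"xyz":[0,0,-0.06],"aperture":0}]' | python3 drive.py|sed -n 2p
echo '[{"xyz":[-0.012,0.0375,0],"aperture":0},{"xyz":[-0.024,0.075,0],"aperture":0},{"xyz":[-0.036,0.1125,0],"aperture":0},{"xyz":[-0.048,0.15,0],"aperture":0},{"xyz":[-0.06,0.1875,0],"aperture":0}]' | python3 drive.py|sed -n 2p
echo '[{"xyz":[-0.012,0.0375,0],"aperture":0},{"xyz":[-0.024,0.07,0],"aperture":0},{"xyz":[-0.0283,0.0837,0],"aperture":0},{"xyz":[-0.0283,0.0837,0],"aperture":0},{"xyz":[-0.0283,0.0837,0],"aperture":0}]' | python3 drive.py|sed -n 2p
python3 d.py .5143 -.4215 .0582 59.4
cat > snap.py <<'E'
import sys
from h import *
for n in("top","side"): cv2.imwrite(f"pics/{n}{sys.argv[1]}.png",env.get_image(n)[:,:,::-1])
t,s=[cv2.imread(f"pics/{n}{sys.argv[1]}.png") for n in("top","side")]
c=lambda im,x,y,w,h: cv2.resize(im[y:y+h,x:x+w],(400,300),interpolation=cv2.INTER_CUBIC)
cv2.imwrite(f"pics/v{sys.argv[1]}.png",np.vstack([np.hstack([c(t,203,230,60,45),c(t,270,190,160,120)]),np.hstack([c(s,200,160,60,45),c(s,170,160,160,120)])]))
E
python3 snap.py 3
```

```text
position: [0.5214, -0.1371, 0.2366]
position: [0.5159, -0.3344, 0.2314]
position: [0.5134, -0.4213, 0.2311]
tool shift [0.0009 0.001  0.1729] rz -0.7416 barheading 16.91 F [-0.09  0.23 -3.29] M [-0.008  0.014 -0.01 ] q6 0.48 op 0.173
```

View pics/v3.png

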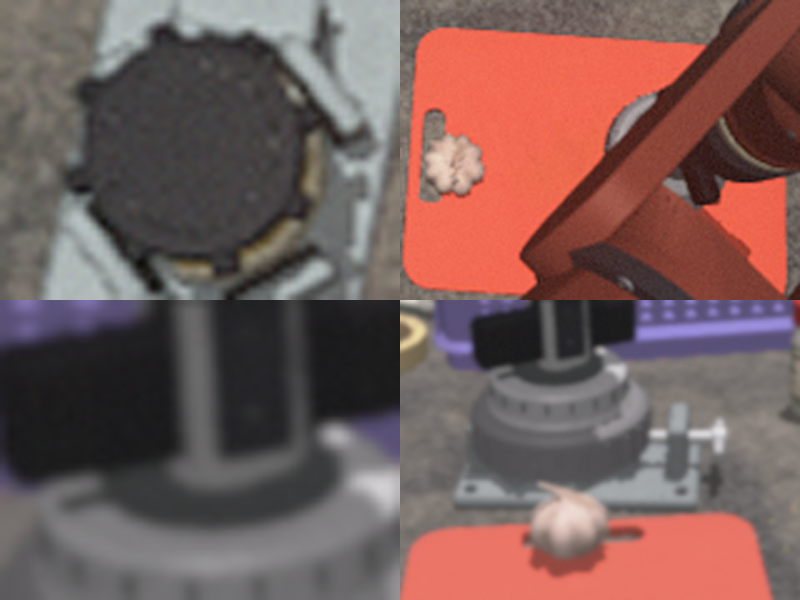

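The top crop shows the lid lugs turned about 20° clockwise (now near 17° mod 45), which matches the lid coming tight. The key hangs upright over the board and the garlic hasn't moved. Now I'll set the key down.

```bash
echo '[{"xyz":[0,0,0.035],"aperture":0},{"xyz":[0.0005,0.0005,0.07],"aperture":0},{"xyz":[0.0009,0.001,0.105],"aperture":0},{"xyz":[0.0009,0.001,0.135],"aperture":0},{"xyz":[0.0009,0.001,0.155],"aperture":0}]' | python3 drive.py|sed -n 2p
echo '[{"xyz":[0,0,0.006],"aperture":0},{"xyz":[0,0,0.010],"aperture":0},{"xyz":[0,0,0.012],"aperture":0},{"xyz":[0,0,0.012],"aperture":0},{"xyz":[0,0,0.012],"aperture":0}]' | python3 drive.py|sed -n 2p
python3 d.py .5143 -.4215 .0582 17
```

```text
position: [0.5138, -0.4179, 0.0735]
position: [0.5166, -0.423, 0.0681]
tool shift [-0.0017 -0.0022  0.0099] rz 0.0004 barheading 17.02 F [ 0.51 -1.11 -2.92] M [ 0.02  -0.002 -0.028] q6 0.48 op 0.178
```

```bash
echo '[{"xyz":[0,0,0.002],"aperture":0},{"xyz":[0,0,0.004],"aperture":0},{"xyz":[0,0,0.006],"aperture":0},{"xyz":[0,0,0.006],"aperture":0},{"xyz":[0,0,0.006],"aperture":0}]' | python3 drive.py|sed -n 2p
python3 d.py .5143 -.4215 .0582 17
for i in 1 2 3; do echo '[{"xyz":[0,0,0.0008],"aperture":0},{"xyz":[0,0,0.0008],"aperture":0},{"xyz":[0,0,0.0008],"aperture":0}]' | python3 drive.py|sed -n 2p
python3 d.py .5143 -.4215 .0582 17; done
```

```text
position: [0.5149, -0.4219, 0.0593]
tool shift [-0.0004 -0.0006  0.0011] rz -0.0002 barheading 16.99 F [-0.04 -0.14 -2.48] M [ 0.007  0.011 -0.011] q6 0.48 op 0.169
position: [0.5151, -0.422, 0.0587]
tool shift [-0.0006 -0.0007  0.0005] rz -0.0001 barheading 17.0 F [ 0.08  0.12 -2.92] M [ 0.009 -0.001 -0.023] q6 0.48 op 0.17
position: [0.5152, -0.4222, 0.0584]
tool shift [-0.0007 -0.0009  0.0002] rz 0.0 barheading 17.0 F [-0.43  0.8  -1.51] M [0.08  0.122 0.014] q6 0.48 op 0.172
position: [0.5153, -0.4222, 0.0583]
tool shift [-0.0007 -0.0009  0.0001] rz 0.0 barheading 17.0 F [-2.84  3.56  4.88] M [ 0.416  0.424 -0.04 ] q6 0.48 op 0.173
```

The key is on the board: the force reversed at the expected height. I'll release it gently and rise.

```bash
echo '[{"xyz":[0,0,-0.0003],"aperture":0.2},{"xyz":[0,0,-0.0005],"aperture":0.3},{"xyz":[0,0,-0.0005],"aperture":0.5},{"xyz":[0,0,-0.0005],"aperture":0.8},{"xyz":[0,0,-0.0005],"aperture":0.9}]' | python3 drive.py 25
echo '[{"aperture":0.9},{"aperture":0.9},{"xyz":[0,0,-0.01],"aperture":0.9},{"xyz":[0,0,-0.03],"aperture":0.9},{"xyz":[0,0,-0.06],"aperture":0.9}]' | python3 drive.py
for i in 1 2; do echo '[{"xyz":[0,0,-0.03],"aperture":0.9},{"xyz":[0,0,-0.06],"aperture":0.9},{"xyz":[0,0,-0.09],"aperture":0.9},{"xyz":[0,0,-0.11],"aperture":0.9},{"xyz":[0,0,-0.11],"aperture":0.9}]' | python3 drive.py|sed -n 1,2p; done
python3 snap.py 4
```

```text
clock: 23.67
position: [0.5152, -0.4222, 0.0574]
orientation: [0.0, 0.989, 0.148, 0.0]
wrist_force: [-0.2, -0.4, 0.0]
opening: 0.716
gripper_force: 0.0
clock: 24.08
position: [0.5131, -0.4201, 0.1152]
orientation: [-0.003, 0.989, 0.148, -0.002]
wrist_force: [-0.3, 0.5, -0.1]
opening: 0.9
gripper_force: 0.0
clock: 24.5
position: [0.5179, -0.4248, 0.2362]
clock: 24.92
position: [0.5167, -0.4237, 0.3444]
```

View pics/side4.png

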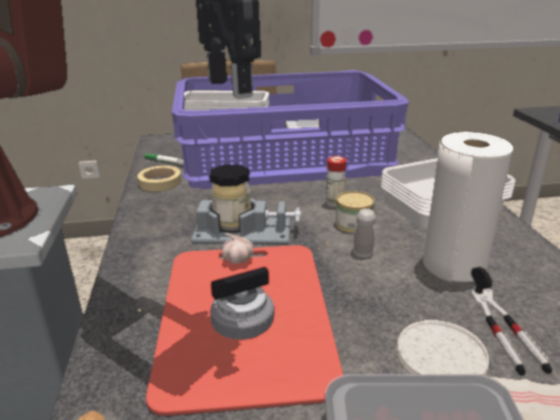

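View pics/top4.png

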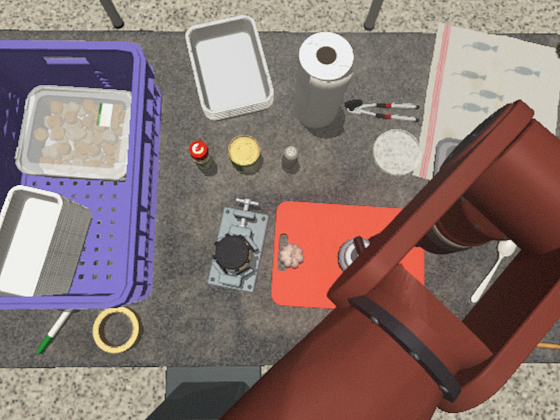

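The key stands upright on the board at about (242,308) in the side view, and the arm is clear of it. The garlic, spice jar, tin, pepper and jar are where they were. Handing in.

```bash
python3 -c "
from station import env
print(env.close_job())"
```

```text
the job is handed in; nothing more can be done
None
```

I turned the jar key to one click and stopped, leaving the lid tight, then stood the key upright on the board again, with nothing else visibly moved; I handed the job in at about 25 s and got no verdict back.

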